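# Load the light-shield bottle bay and keep its sprung hood held just short of balance

### The job

Raise the blue sprung hood of the bottle bay past its balance point so that it stays open, then take the teal-capped vial from the compartment tray and stand it fully down in the empty well of the bay. Then bring the hood back down by its orange grip and hold it still about ten degrees below its balance point, where it would fall shut if let go: finish while still holding it. Leave the other bottles where they stand.

Things in the scene. Friction and masses are not known exactly. Their poses are not given: they have to be found in the camera images.
- bay: Grey and white bottle bay, fixed: block 140 mm deep (x), 142 mm wide (y), 45 mm high, with 6 mm side cheeks and a rear wall up to 94 mm; open in front above the block. Origin: centre of its underside, on the worktop; its front faces its own -x. Two round wells, 42 mm wide, 22 mm deep, at (-30, +34) and (-30, -34) mm; the +y one already holds a red-capped bottle.
- well_free (a point): Centre of the mouth of the bay's empty well (the one on its -y side), 45 mm above the worktop; the well is 42 mm in diameter and 22 mm deep, its floor 23 mm above the worktop. Axes as the bay's.
- hood_hinge (a point): Middle of the hood's hinge axis, at the rear top edge of the bay, 100 mm above the worktop and 60 mm behind the bay's centre. The hinge axis is the bay's y; axes as the bay's.
- hood_grip (a point): Centre of the orange grip: a cylinder 20 mm in diameter along the hood's y, 26 mm long with flat ends (pinch these), on a 16 mm wide stem, 41 mm in front of the hood's lip. At hood angle a it is 170 cos(a) mm in front of the hinge axis and 170 sin(a) mm above it (level with it when shut, 100 mm above the worktop). It turns with the hood.
- hood (a joint): Opening angle of the blue hood (rad): 0 shut and level, stop at 1.75 (100 degrees). The hood (126 mm deep, 144 mm wide, 34 mm front lip, 0.8 kg) rests on a torsion spring; its balance point is 0.96 rad (55 degrees). Above it the hood swings by itself, damped, to the stop and stays; below it falls shut by itself. Moving it takes 1 to 4 N at the grip.
- vial_teal: White round vial with a teal cap and a teal band, 37 mm in diameter, 66 mm tall, about 0.05 kg, standing in one compartment of the tray. Origin: centre of its underside; z up its axis.
- tray: Grey open tray with three compartments in a row, fixed to the worktop: 56 mm (x) by 171 mm (y) by 32 mm high, walls and floor 3 mm; compartments 50 mm (x) by about 53 mm (y), centred at y = -56, 0 and +56 mm. Origin: centre of its underside.
- bottle_red: Small white bottle with red cap and orange band, 34 mm in diameter, 62 mm tall, in another compartment; stays there. Origin: centre of its underside.
- bottle_orange: Small white bottle with orange cap and green band, 34 mm in diameter, 62 mm tall, in another compartment; stays there. Origin: centre of its underside.
- bottle_in_bay: Second small white bottle with red cap and orange band, 34 mm in diameter, 62 mm tall, standing in the bay's other well; stays there. Origin: centre of its underside.
There are look-alikes about, which are no part of the job. Of the things that look like the vial_teal, take the one that is farthest from the robot's base at the start.

How it is judged:
By the outcome, as a careful person would: the job done as asked, in the order asked, and still so for the second after the job is handed in, while the arm keeps its last pose, push and grip.
It also fails if it takes over 61 s, if anything falls off the work surface, if the arm or the gripper's body presses on something with over 40 N, if the wrist force passes 120 N, or if a joint passes its speed limit or range.

### The arm

A 6-joint arm with a two-finger parallel gripper is mounted at the origin on a cart in front of the work surface, level with it; the furniture and walls round the work are solid. World frame = base frame: x ahead of the robot, y to its left, z up, the work surface at z = 0. Lengths are in mm, angles in rad, forces in N, time in s.
With the tool pointing down it reaches from about 300 to 775 mm from the base axis. Payload 14.6 kg.
Tool frame: the origin (TCP) lies at the centre of the arm's flange, where the gripper is bolted on; the fingertips stand 199 mm ahead of it and the grasp point (between the pads) lies 180 mm ahead of it; z points along the fingers, y is the line along which they close (so a half turn about z gives the same grasp; the last joint's range is limited). The gripper opens to 94 mm and grips with 3 to 60 N. Pads are 16 mm wide; open, the fingers measure 119 mm over their backs; the gripper's body (75 mm by 177 mm) begins 78 mm behind the grasp point.
Start: joints at [-1.223, 0.3, 1.521, -0, 1.321, -0.067], TCP at [221.646, -503.352, 404.646] pointing down, gripper open.
Joint ranges: [-3.03, 3.03], [-0.79, 2.21], [0.23, 2.52], [-1.04, 4.18], [0, 3.07], [-2.55, 2.55]. Speed limits (rad/s): [2.22, 2.22, 2.57, 3.14, 3.14, 3.14].

### API

Orientations are given as [roll, pitch, yaw] about the fixed x, y, z axes, in that order (R = Rz(yaw) Ry(pitch) Rx(roll)).
In Python, from cell import manip, optics, workorder gives the robot as it stands.
- The arm moves only by the tool step_arm, never from a script. Its argument "increments" is a list that holds one entry, the list of rows, each a list of 7 numbers: the turn, a rotation vector about the tool's x, y, z as a fraction of full scale, then the shift along the tool's x, y, z as a fraction of full scale, then the closure, from -1 (fully open) to 1 (shut). In form: [[[wx, wy, wz, tx, ty, tz, fingers], ...]]. A call has 1 to 5 rows; each row shifts and turns the commanded pose from where the row before left it, along the tool's axes as they then stand; what a row does not reach is not made up. Full scale, the value 1, is 40 mm for a shift and 45 degrees for a turn. A row lasts 1/10 s, in which the tool goes at most 50 mm and 8.59 degrees, less where a joint would pass 70% of its speed; a pose out of reach is approached as far as the arm can. A call with a number of a shift or a turn outside -1 to 1 is refused whole. A call with a gripper value outside its range is refused whole. The fingers move at their own pace and stop on an object; "newtons" is the grip in N (left out, the last holds). Time passes only in rows, so rows that do not move let the fingers close. It gives the time, the measured TCP pose, the force, the opening and the grip force at its end, in the units of the state.
- manip.read_state(): the state, without advancing time (a new reading comes with each control period).
- optics.camera(name): name is "scene" or "side" or "wrist"; returns a dict with "frame" (400x640x3 uint8, red, green, blue), "range_z" (400x640 float32, mm along the optical axis (not along the pixel's ray), 0 where there is no reading), "mtx" (3x3 intrinsics, pixels), "distortion" ([k1, k2, p1, p2, k3] as OpenCV has them; the pictures are not rectified), "cam_to_world" (4x4, takes a point from camera to world coordinates). Camera axes: x right, y down, z forward; pixel columns grow to the right and rows downward; lengths in mm; the calibration is good to about 2 mm. A picture is of the moment at which its call begins.
- workorder.sign_off(): hands the job in; it is judged then, once.
The state is a dict: "clock": time; "joints": joint angles; "qd": joint speeds; "effort": joint torques, N m; "eef_pos": TCP position; "eef_rot": TCP orientation; "wrist_force": force on the tool from outside, world axes, zero at the start; "moment": the same for the moment, N m; "finger_gap": finger opening in mm; "finger_force": force on a finger pad.
Only numpy, scipy, OpenCV 4.12 (cv2) and the standard library are available. Lean on these libraries where they do the work, as an engineer would, in place of code of your own. Each camera call takes 0.05 s, during which the arm holds its last target. There are 200 camera calls.

## Working session

There is one attempt and no reset: what is moved stays moved. The work goes in short steps, Python scripts to look and compute and a tool call to move; the robot and the scene stay as the last step left them, time stands still between calls to the robot, and variables do not carry over. Pictures are saved under pics/ and viewed, at most 12 in all, crops included, and the job is handed in when it is done.

Besides the shell and the picture viewer there is one more tool, called after ">>>" as a command line: name --argument value ..., lists and objects as JSON in quotes. step_arm: Moves the arm, as the interface text tells. Its arguments: {"type":"object","properties":{"increments":{"type":"array","items":{"type":"array","items":{"type":"array","items":{"type":"number"}}}},"newtons":{"type":"number"}},"required":["increments"]}

```bash
ls; mkdir -p pics; python3 - <<'E'
from cell import manip, optics
import cv2,numpy as np,pickle
print(manip.read_state())
d={}
for n in ["scene","side","wrist"]:
    c=optics.camera(n); d[n]=c
    cv2.imwrite(f"pics/{n}0.png",c["frame"][:,:,::-1])
    print(n,c["mtx"].tolist(),c["distortion"],np.round(c["cam_to_world"],3).tolist())
pickle.dump(d,open("d0.pkl","wb"))
E
```

```text
pics
{'clock': 0.0, 'joints': array([-1.22258517e+00,  3.00483927e-01,  1.52156578e+00, -2.51814562e-05,
        1.32071812e+00, -6.66025452e-02]), 'qd': array([-4.67245207e-04, -4.57115684e-04,  4.79845793e-05,  1.37225559e-04,
        2.19816289e-04,  8.49302862e-04]), 'effort': array([-3.89761717e-04, -5.31810451e+01, -3.52739954e+01,  7.07970886e-02,
        2.44578416e-02, -1.01313901e-04]), 'eef_pos': array([ 221.64542155, -503.3309952 ,  404.08563708]), 'eef_rot': array([-3.14041846e+00, -5.38748346e-05,  4.14819916e-01]), 'wrist_force': array([0.48745266, 1.0522803 , 0.06728817]), 'moment': array([ 0.00081174,  0.01848041, -0.0422855 ]), 'finger_force': 0.0, 'finger_gap': 93.90799682164689}
scene [[486.848241275603, 0.0, 318.5779334050839], [0.0, 486.848241275603, 202.8962829423885], [0.0, 0.0, 1.0]] [-0.04688481  0.          0.          0.          0.        ] [[-0.831, -0.256, 0.494, 99.33], [-0.556, 0.36, -0.749, 475.625], [0.014, -0.897, -0.441, 490.441], [0.0, 0.0, 0.0, 1.0]]
side [[401.5945541286804, 0.0, 317.2024476124358], [0.0, 401.5945541286804, 198.550888487976], [0.0, 0.0, 1.0]] [-0.0593711  0.         0.         0.         0.       ] [[-1.0, -0.011, -0.02, 553.596], [0.008, 0.651, -0.759, 439.35], [0.022, -0.759, -0.65, 643.599], [0.0, 0.0, 0.0, 1.0]]
wrist [[299.45935369894187, 0.0, 321.4039420927901], [0.0, 299.45935369894187, 201.41030340541292], [0.0, 0.0, 1.0]] [0.01359188 0.         0.         0.         0.        ] [[0.403, -0.877, -0.26, 296.778], [-0.915, -0.387, -0.114, -469.639], [-0.001, 0.284, -0.959, 384.553], [0.0, 0.0, 0.0, 1.0]]
```

View pics/scene0.png

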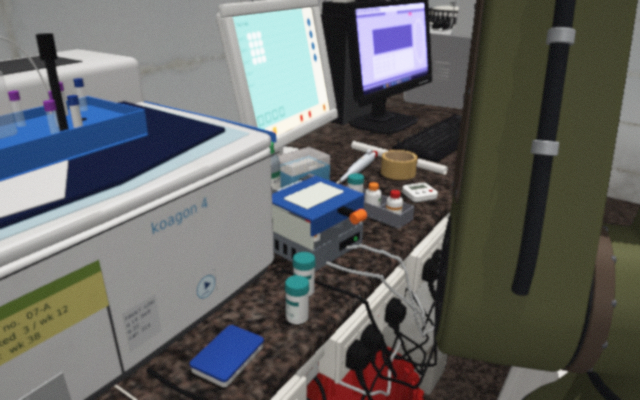

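View pics/side0.png

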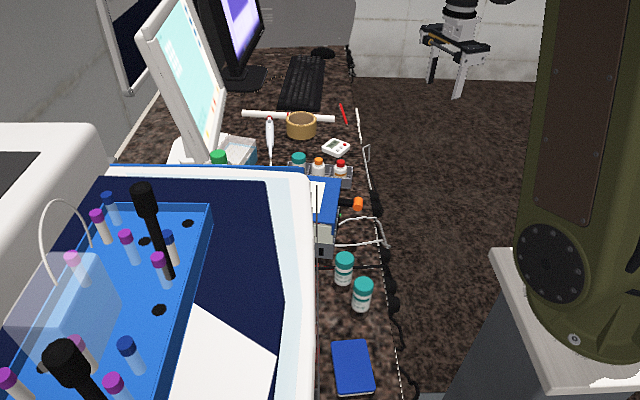

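The scene view shows the bay with its blue hood at about (318,200), orange grip (357,216), and tray behind it with caps teal (356,180), orange (374,187) and red (396,195). Two teal look-alikes stand in front at (303,262) and (297,287). In the side view, the tray caps are at (299,158), (318,162) and (341,163), the grip is at (357,204), and a green-capped item is at (219,157).

```bash
cat > h.py <<'E'
import numpy as np,cv2
def world(c,uv,z):  # pixels + depth -> world
    uv=np.asarray(uv,float).reshape(-1,1,2)
    n=cv2.undistortPoints(uv,c["mtx"],c["distortion"]).reshape(-1,2)
    z=np.asarray(z,float).reshape(-1,1)
    P=np.hstack([n*z,z]); T=c["cam_to_world"]
    return P@T[:3,:3].T+T[:3,3]
def plane(c,uv,h):
    T=c["cam_to_world"]; a=world(c,uv,np.ones(len(np.reshape(uv,(-1,2))))); d=a-T[:3,3]
    return T[:3,3]+d*((h-T[2,3])/d[:,2:])
HS=dict(teal=((82,120,50),(96,255,255)),green=((60,120,50),(81,255,255)),orange=((8,170,120),(18,255,255)),red=((0,170,90),(6,255,255)),blue=((104,150,60),(118,255,255)))
def blobs(c,col,amin=25):
    hsv=cv2.cvtColor(c["frame"],cv2.COLOR_RGB2HSV); m=cv2.inRange(hsv,*map(np.array,HS[col]))
    n,l,s,ce=cv2.connectedComponentsWithStats(m)
    for i in range(1,n):
        if s[i,4]<amin: continue
        v,u=np.where((l==i)&(c["range_z"]>0))
        if len(u)<5: continue
        P=world(c,np.c_[u,v],c["range_z"][v,u])
        yield ce[i],s[i,4],P,np.c_[u,v]
E
python3 - <<'E'
import pickle,numpy as np
from h import *
d=pickle.load(open("d0.pkl","rb"))
for n in ["scene","side","wrist"]:
  for col in HS:
    for ce,a,P,_ in blobs(d[n],col):
      print(n,col,ce.round(),a,"med",np.median(P,0).round(),"lo",np.percentile(P,3,0).round(),"hi",np.percentile(P,97,0).round())
E
```

```text
scene teal [356. 178.] 137 med [ 576. -391.   68.] lo [ 563. -412.   58.] hi [ 590. -382.   70.]
scene teal [303. 260.] 348 med [480. -60.  66.] lo [466. -80.  55.] hi [498. -48.  68.]
scene teal [296. 285.] 403 med [450.   0.  66.] lo [436. -20.  54.] hi [468.  12.  67.]
scene orange [373. 185.] 65 med [ 528. -389.   64.] lo [ 520. -401.   57.] hi [ 539. -381.   67.]
scene orange [358. 216.] 168 med [ 448. -175.  104.] lo [ 442. -194.   93.] hi [ 461. -169.  110.]
scene red [395. 193.] 51 med [ 473. -379.   65.] lo [ 465. -390.   59.] hi [ 482. -373.   67.]
scene red [379. 360.] 67 med [ 541. -535. -562.] lo [ 528. -540. -584.] hi [ 550. -521. -522.]
scene red [406. 371.] 352 med [ 446. -509. -523.] lo [ 403. -529. -559.] hi [ 486. -474. -509.]
scene red [369. 375.] 157 med [ 567. -529. -629.] lo [ 550. -533. -670.] hi [ 581. -522. -594.]
scene red [385. 371.] 26 med [ 518. -530. -590.] lo [ 512. -533. -603.] hi [ 526. -529. -572.]
scene red [352. 379.] 129 med [ 615. -509. -660.] lo [ 595. -518. -681.] hi [ 633. -499. -631.]
scene red [337. 390.] 458 med [ 642. -476. -708.] lo [ 49
[... 3245 characters left out ...]
. -874.] hi [ 453. -327. -294.]
wrist red [303.  68.] 45 med [ 418. -351. -866.] lo [ 354. -419. -872.] hi [ 423. -318. -183.]
wrist red [343.  76.] 719 med [ 426. -485. -533.] lo [ 384. -573. -873.] hi [ 466. -391. -248.]
wrist red [301.  77.] 235 med [ 361. -376. -516.] lo [ 350. -420. -573.] hi [ 371. -334. -506.]
wrist red [301.  89.] 149 med [ 332. -379. -620.] lo [ 321. -465. -643.] hi [ 352. -311. -586.]
wrist red [586.  90.] 779 med [ 443. -742.    8.] lo [ 436. -803.    6.] hi [ 452. -681.   10.]
wrist red [327.  86.] 33 med [ 371. -452. -546.] lo [ 365. -476. -567.] hi [ 373. -437. -500.]
wrist red [339.  95.] 32 med [ 370. -500. -647.] lo [ 358. -516. -879.] hi [ 382. -482. -643.]
```

View pics/wrist0.png

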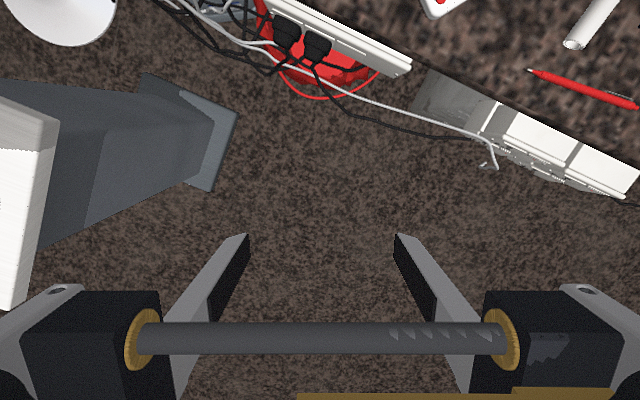

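The wrist view shows only the floor and the bench edge, so nothing to measure there. Next I fit the hood, bay and tray from the depth points.

```bash
python3 - <<'E'
import pickle,numpy as np
from h import *
d=pickle.load(open("d0.pkl","rb"))
vv,uu=np.mgrid[0:400,0:640]
A=[]
for n in ["scene","side"]:
    c=d[n]; P=world(c,np.c_[uu.ravel(),vv.ravel()],c["range_z"].ravel())
    ok=c["range_z"].ravel()>0; A.append(P[ok])
    P=P[ok]
    def rect(nm,m):
        Q=P[m]; r=cv2.minAreaRect(Q[:,:2].astype(np.float32)); print(n,nm,m.sum(),"c",np.round(r[0]),"size",np.round(r[1]),"ang",round(r[2],1),"z",np.percentile(Q[:,2],[5,50,95]).round(1)); print(cv2.boxPoints(r).round().tolist())
    box=lambda x0,x1,y0,y1,z0,z1:(P[:,0]>x0)&(P[:,0]<x1)&(P[:,1]>y0)&(P[:,1]<y1)&(P[:,2]>z0)&(P[:,2]<z1)
    rect("hoodtop",box(466,680,-290,-90,100,112))
    rect("grip",box(430,470,-215,-150,88,116))
    rect("tray",box(430,640,-450,-345,27,35))
    # surface z check
    rect("table",box(380,440,-60,100,-10,10))
    for col,h,zr in [("teal",66,0),("red",0,0),("orange",0,0)]:
        for ce,a,Q,_ in blobs(c,col):
            m=np.median(Q,0)
            if 50<np.percentile(Q[:,2],97)<80:
                T=Q[Q[:,2]>np.percentile(Q[:,2],97)-3.5]; cc,r=cv2.minEnclosingCircle(T[:,:2].astype(np.float32))
                print(n,col,"top circle",np.round(cc,1),round(r,1),T[:,2].max().round(1))
E
```

```text
scene hoodtop 2660 c [ 549. -197.] size [147. 170.] ang 81.4 z [103.6 107.6 109.6]
[[455.0, -257.0], [622.0, -283.0], [644.0, -137.0], [477.0, -112.0]]
scene grip 211 c [ 455. -184.] size [29. 28.] ang 80.8 z [ 94.8 104.5 110.1]
[[439.0, -196.0], [467.0, -200.0], [472.0, -171.0], [444.0, -167.0]]
scene tray 312 c [ 527. -391.] size [ 60. 171.] ang 82.9 z [27.5 30.6 33.8]
[[438.0, -410.0], [608.0, -431.0], [616.0, -372.0], [446.0, -351.0]]
scene table 2386 c [419.  20.] size [160.  42.] ang 90.0 z [-7.3 -0.6  1.2]
[[398.0, -60.0], [440.0, -60.0], [440.0, 100.0], [398.0, 100.0]]
scene teal top circle [ 578.5 -400. ] 17.9 71.3
scene teal top circle [482.9 -65.7] 18.1 68.4
scene teal top circle [453.4  -5. ] 18.7 68.0
scene red top circle [ 474.4 -383. ] 10.5 67.1
scene orange top circle [ 530.5 -393.2] 11.9 66.6
side hoodtop 1252 c [ 509. -197.] size [ 85. 158.] ang 5.2 z [102.9 105.4 107.5]
[[460.0, -122.0], [474.0, -279.0], [559.0, -272.0], [544.0, -114.0]]
side grip 150 c [ 457. -182.] size [28. 25.] ang 86.3 z [ 94.5 104.  108.5]
[[443.0, -195.0], [468.0, -196.0], [470.0, -169.0], [445.0, -167.0]]
side tray 168 c [ 529. -390.] size [ 61. 170.] ang 84.7 z [27.3 29.9 33.8]
[[441.0, -413.0], [611.0, -429.0], [616.0, -368.0], [447.0, -352.0]]
side table 1381 c [421.  20.] size [ 39. 160.] ang 0.4 z [-5.1 -1.8  0.2]
[[400.0, 100.0], [402.0, -60.0], [441.0, -59.0], [440.0, 100.0]]
side teal top circle [ 581.3 -399.1] 18.8 70.1
side teal top circle [485.1 -64.7] 18.1 66.8
side teal top circle [453.6  -4.1] 17.9 66.9
side red top circle [ 473.4 -382.5] 12.4 64.8
side orange top circle [ 532.7 -389.9] 10.9 65.7
```

```bash
cat > plan.py <<'E'
import sys,numpy as np
from scipy.spatial.transform import Rotation as Ro
from cell import manip
# usage: plan(pos,[roll,pitch,yaw]|None,n)
def tool(yaw,tilt=0): # tool down, heading yaw; tilt>0 leans pointing toward bay +x (fwd) about bay y
    by=np.array([np.sin(0.14),np.cos(0.14),0])
    return Ro.from_rotvec(-tilt*by)*Ro.from_euler('xyz',[np.pi,0,yaw])
def plan(p,R,n,p0=None,R0=None):
    s=manip.read_state()
    p0=s["eef_pos"] if p0 is None else p0
    R0=Ro.from_euler('xyz',s["eef_rot"]) if R0 is None else R0
    w=(R0.inv()*R).as_rotvec()/n
    rows=[]
    for i in range(n):
        Ri=R0*Ro.from_rotvec(w*i)
        t=Ri.inv().apply((np.asarray(p)-p0)/n)
        rows.append(np.r_[w/np.radians(45),t/40].round(3).tolist())
    return rows
def show(rows):
    for i in range(0,len(rows),5): print(rows[i:i+5])
E
python3 - <<'E'
from plan import *
show(plan([440,-183,360],tool(np.pi-.14),20))
E
```

```text
[[-0.0, -0.0, -0.165, 0.411, -0.256, 0.056], [-0.0, -0.0, -0.165, 0.441, -0.201, 0.056], [-0.0, -0.0, -0.165, 0.463, -0.143, 0.055], [-0.0, -0.0, -0.165, 0.478, -0.082, 0.055], [-0.0, -0.0, -0.165, 0.484, -0.019, 0.055]]
[[-0.0, -0.0, -0.165, 0.483, 0.043, 0.055], [-0.0, -0.0, -0.165, 0.473, 0.105, 0.055], [-0.0, -0.0, -0.165, 0.456, 0.165, 0.055], [-0.0, -0.0, -0.165, 0.43, 0.223, 0.055], [-0.0, -0.0, -0.165, 0.398, 0.276, 0.055]]
[[-0.0, -0.0, -0.165, 0.359, 0.325, 0.055], [-0.0, -0.0, -0.165, 0.314, 0.369, 0.055], [-0.0, -0.0, -0.165, 0.264, 0.406, 0.055], [-0.0, -0.0, -0.165, 0.209, 0.437, 0.055], [-0.0, -0.0, -0.165, 0.151, 0.46, 0.055]]
[[-0.0, -0.0, -0.165, 0.091, 0.476, 0.055], [-0.0, -0.0, -0.165, 0.029, 0.484, 0.055], [-0.0, -0.0, -0.165, -0.034, 0.483, 0.055], [-0.0, -0.0, -0.165, -0.096, 0.475, 0.055], [-0.0, -0.0, -0.165, -0.157, 0.459, 0.055]]
```

>>> step_arm --increments '[[[0,0,-0.165,0.41,-0.26,0.055,-1],[0,0,-0.165,0.44,-0.2,0.055,-1],[0,0,-0.165,0.46,-0.14,0.055,-1],[0,0,-0.165,0.48,-0.08,0.055,-1],[0,0,-0.165,0.48,-0.02,0.055,-1]]]' --newtons 15

```text
clock: 0.65
eef_pos: [276.4, -422.8, 393.4]
eef_rot: [-3.141, -0.0, 1.068]
wrist_force: [0.7, 0.5, 0.5]
finger_gap: 93.8
finger_force: 0.0
```

>>> step_arm --increments '[[[0,0,-0.165,0.48,0.04,0.055,-1],[0,0,-0.165,0.47,0.105,0.055,-1],[0,0,-0.165,0.46,0.165,0.055,-1],[0,0,-0.165,0.43,0.22,0.055,-1],[0,0,-0.165,0.4,0.28,0.055,-1]]]'

```text
clock: 1.15
eef_pos: [330.7, -342.5, 382.4]
eef_rot: [-3.141, -0.0, 1.716]
wrist_force: [-0.5, -0.7, 0.4]
finger_gap: 94.3
finger_force: 0.0
```

>>> step_arm --increments '[[[0,0,-0.165,0.36,0.325,0.055,-1],[0,0,-0.165,0.31,0.37,0.055,-1],[0,0,-0.165,0.26,0.41,0.055,-1],[0,0,-0.165,0.21,0.44,0.055,-1],[0,0,-0.165,0.15,0.46,0.055,-1]]]'

```text
clock: 1.65
eef_pos: [385.5, -262.4, 371.4]
eef_rot: [-3.142, -0.0, 2.364]
wrist_force: [0.8, -0.7, -1.3]
finger_gap: 94.1
finger_force: 0.0
```

>>> step_arm --increments '[[[0,0,-0.165,0.09,0.48,0.055,-1],[0,0,-0.165,0.03,0.48,0.055,-1],[0,0,-0.165,-0.03,0.48,0.055,-1],[0,0,-0.165,-0.1,0.475,0.055,-1],[0,0,-0.165,-0.16,0.46,0.055,-1]]]'

```text
clock: 2.15
eef_pos: [439.8, -182.2, 360.4]
eef_rot: [3.141, -0.0, 3.012]
wrist_force: [0.5, -0.3, -0.3]
finger_gap: 93.7
finger_force: 0.0
```

```bash
python3 - <<'E'
from plan import *
from cell import optics
from h import *
s=manip.read_state(); print(s["clock"],s["eef_pos"].round(1),s["eef_rot"].round(3),s["joints"].round(2),s["finger_gap"])
c=optics.camera("wrist"); cv2.imwrite("pics/w1.png",c["frame"][:,:,::-1])
for col in ["orange","blue","red","teal"]:
    for ce,a,P,_ in blobs(c,col,60):
        print(col,ce.round(),a,"med",np.median(P,0).round(),"lo",np.percentile(P,3,0).round(),"hi",np.percentile(P,97,0).round(), cv2.minAreaRect(P[:,:2].astype(np.float32)))
E
```

```text
2.15 [ 439.8 -182.2  360.4] [ 3.141 -0.     3.012] [-0.47  0.18  1.78  0.    1.18 -1.91] 93.70801903655749
orange [321. 230.] 701 med [ 449. -184.  108.] lo [ 442. -196.  100.] hi [ 460. -172.  111.] ((451.7010192871094, -184.01980590820312), (25.516286849975586, 18.91142463684082), 81.53571319580078)
blue [615.  17.] 1861 med [ 259.  390. -294.] lo [ 230.  350. -322.] hi [ 304.  428. -290.] ((263.2431640625, 359.9810791015625), (158.83917236328125, 84.50068664550781), 84.00816345214844)
blue [587.  46.] 338 med [ 304.  352. -306.] lo [ 287.  291. -324.] hi [ 314.  372. -213.] ((298.01971435546875, 331.9479675292969), (39.80825424194336, 94.89718627929688), 4.470300674438477)
blue [610.  78.] 872 med [ 366.  397. -298.] lo [ 346.  368. -320.] hi [ 391.  429. -290.] ((362.87774658203125, 300.5936584472656), (280.72784423828125, 50.022274017333984), 86.09964752197266)
blue [607.  98.] 168 med [ 406.  400. -303.] lo [ 394.  386. -325.] hi [ 412.  429. -293.] ((396.2973937988281, 294.3802185058594), (279.8569030761719, 18.142284393310547), 85.95805358886719)
blue [630. 106.] 116 med [ 42
[... 1535 characters left out ...]
70.] lo [ 406. -428. -873.] hi [ 442. -387. -819.] ((427.5, -408.6668395996094), (28.29347038269043, 58.498634338378906), 35.16493606567383)
red [130. 260.] 353 med [ 474. -382.   65.] lo [ 465. -393.   56.] hi [ 484. -374.   67.] ((489.4078674316406, -410.2329406738281), (20.12667465209961, 81.03961944580078), 28.18256950378418)
teal [503. 193.] 1342 med [451. -10.  66.] lo [437. -24.  55.] hi [468.   7.  68.] ((457.33685302734375, 15.734416961669922), (82.23822784423828, 35.66666030883789), 80.09188079833984)
teal [440. 229.] 1147 med [481. -70.  66.] lo [467. -85.  55.] hi [498. -53.  68.] ((493.92779541015625, -50.14500427246094), (77.0723648071289, 35.26103210449219), 59.20069885253906)
```

View pics/w1.png

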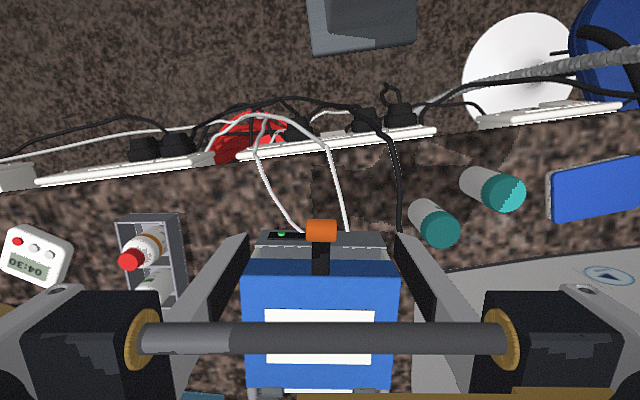

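The wrist view from above shows the orange grip at (321,230), squared up between the fingers, with its stem running to the blue hood (320,300). It measures (452,-184), with its top at z 110 as expected, and the yaw is about -8.3°.

```bash
cat >> plan.py <<'E'
YB=-0.145
bx=np.array([np.cos(YB),np.sin(YB),0]); by=np.array([-np.sin(YB),np.cos(YB),0]); bz=np.array([0,0,1.])
H=np.array([452,-184,100])+170*bx
def grip(a): a=np.radians(a); return H-170*np.cos(a)*bx+170*np.sin(a)*bz
def gp2tcp(g,R): return g-R.apply([0,0,180])
E
python3 - <<'E'
from plan import *
R=tool(np.pi+YB)
p=gp2tcp(grip(0),R); print(H,p)
show(plan(p,R,4))
for k in range(0,12):
    show(plan(gp2tcp(grip(6*k+6),R),R,1,gp2tcp(grip(6*k),R),R))
E
```

```text
[ 620.216004   -208.56371305  100.        ] [ 452. -184.  280.]
[[0.0, -0.0, 0.008, -0.072, -0.013, 0.501], [0.0, -0.0, 0.008, -0.073, -0.012, 0.501], [0.0, -0.0, 0.008, -0.073, -0.012, 0.501], [0.0, -0.0, 0.008, -0.073, -0.011, 0.501]]
[[0.0, 0.0, 0.0, -0.023, 0.0, -0.444]]
[[0.0, 0.0, 0.0, -0.07, 0.0, -0.439]]
[[0.0, 0.0, 0.0, -0.115, 0.0, -0.43]]
[[0.0, 0.0, 0.0, -0.159, -0.0, -0.415]]
[[0.0, 0.0, 0.0, -0.202, -0.0, -0.396]]
[[0.0, 0.0, 0.0, -0.242, 0.0, -0.373]]
[[0.0, 0.0, 0.0, -0.28, 0.0, -0.346]]
[[0.0, 0.0, 0.0, -0.315, -0.0, -0.315]]
[[0.0, 0.0, 0.0, -0.346, 0.0, -0.28]]
[[0.0, 0.0, 0.0, -0.373, 0.0, -0.242]]
[[0.0, 0.0, 0.0, -0.396, -0.0, -0.202]]
[[0.0, 0.0, 0.0, -0.415, 0.0, -0.159]]
```

>>> step_arm --increments '[[[0,0,0.008,-0.073,-0.012,0.5,-0.2],[0,0,0.008,-0.073,-0.012,0.5,-0.2],[0,0,0.008,-0.073,-0.012,0.5,-0.2],[0,0,0.008,-0.073,-0.012,0.5,0],[0,0,0,0,0,0,1]]]' --newtons 25

```text
clock: 2.7
eef_pos: [450.3, -186.5, 278.5]
eef_rot: [3.14, -0.004, 2.98]
wrist_force: [-0.2, 0.2, 0.6]
finger_gap: 57.3
finger_force: 0.0
```

>>> step_arm --increments '[[[0,0,0,0,0,0,1],[0,0,0,0,0,0,1],[0,0,0,0,0,0,1],[0,0,0,0,0,0,1],[0,0,0,0,0,0,1]]]'

```text
clock: 3.2
eef_pos: [451.1, -185.0, 281.2]
eef_rot: [3.138, 0.001, 2.981]
wrist_force: [4.6, 20.8, 2.8]
finger_gap: 25.9
finger_force: 25.0
```

>>> step_arm --increments '[[[0,0,0,0,0.03,0,1],[0,0,0,0,0,0,1]]]'

```text
clock: 3.4
eef_pos: [451.2, -184.5, 281.3]
eef_rot: [3.14, 0.001, 2.982]
wrist_force: [2.3, 9.4, 2.5]
finger_gap: 25.7
finger_force: 25.0
```

>>> step_arm --increments '[[[0,0,0,-0.023,0,-0.444,1],[0,0,0,-0.07,0,-0.44,1],[0,0,0,-0.115,0,-0.43,1]]]'

```text
clock: 3.7
eef_pos: [459.1, -185.8, 333.7]
eef_rot: [3.139, -0.001, 2.982]
wrist_force: [5.2, 8.0, -5.2]
finger_gap: 25.8
finger_force: 25.0
```

>>> step_arm --increments '[[[0,0,0,-0.16,0.02,-0.415,1],[0,0,0,-0.2,0,-0.4,1],[0,0,0,-0.24,0,-0.37,1],[0,0,0,-0.28,0,-0.345,1]]]'

```text
clock: 4.1
eef_pos: [494.1, -190.8, 395.1]
eef_rot: [3.14, -0.001, 2.982]
wrist_force: [1.9, 5.5, -5.6]
finger_gap: 25.8
finger_force: 25.0
```

>>> step_arm --increments '[[[0,0,0,-0.315,0,-0.315,1],[0,0,0,-0.345,0,-0.28,1],[0,0,0,-0.37,0,-0.24,1],[0,0,0,-0.4,0,-0.2,1],[0,0,0,-0.415,0,-0.16,1]]]'

```text
clock: 4.6
eef_pos: [567.4, -202.0, 443.2]
eef_rot: [3.139, -0.0, 2.983]
wrist_force: [0.6, 11.4, -0.7]
finger_gap: 25.5
finger_force: 25.0
```

>>> step_arm --increments '[[[0,0,0,0,0,0,-0.3],[0,0,0,0,0,0,-0.3],[0,0,0,0,0,-0.3,-0.3],[0,0,0,0.6,0,-0.5,-0.3],[0,0,0,0.9,0,0,-0.3]]]'

```text
clock: 5.1
eef_pos: [507.0, -193.6, 476.9]
eef_rot: [-3.14, 0.003, 2.981]
wrist_force: [0.1, 0.5, 0.2]
finger_gap: 59.9
finger_force: 0.0
```

>>> step_arm --increments '[[[0,0,0,0.9,0,0,-0.3],[0,0,0,0.6,-0.6,0,-0.3],[0,0,0,0,-0.9,0,-0.3],[0,0,0,0,-0.9,0,-0.3],[0,0,0,0,-0.9,0,-0.3]]]'

```text
clock: 5.6
eef_pos: [426.3, -315.5, 475.7]
eef_rot: [-3.141, 0.001, 2.981]
wrist_force: [1.1, 0.2, 0.3]
finger_gap: 61.0
finger_force: 0.0
```

```bash
python3 - <<'E'
from plan import *
from cell import optics
from h import *
s=manip.read_state(); print(s["clock"],s["eef_pos"].round(1),s["eef_rot"].round(3),s["joints"].round(2),s["finger_gap"])
big=[]
for n in ["scene","side"]:
    c=optics.camera(n)
    for col in ["orange","teal","red","green"]:
        for ce,a,P,_ in blobs(c,col,30):
            m=np.median(P,0)
            if m[2]>0: print(n,col,ce.round(),a,"med",m.round(),np.percentile(P,3,0).round(),np.percentile(P,97,0).round())
    x0=250 if n=="scene" else 200
    big.append(cv2.resize(c["frame"][80:280,x0:x0+260,::-1],None,fx=1.5,fy=1.5,interpolation=cv2.INTER_CUBIC))
w=optics.camera("wrist")
import pickle; pickle.dump(w,open("w2.pkl","wb"))
cv2.imwrite("pics/w2.png",w["frame"][:,:,::-1])
cv2.imwrite("pics/s2.png",np.hstack(big))
E
```

```text
5.6 [ 426.3 -315.5  475.7] [-3.141e+00  1.000e-03  2.981e+00] [-0.71  0.21  1.47 -0.    1.46 -2.12] 61.00086296112021
scene orange [276. 100.] 103 med [ 643. -204.  269.] [ 640. -219.  262.] [ 653. -198.  275.]
scene orange [373. 185.] 64 med [ 529. -388.   64.] [ 520. -402.   57.] [ 538. -383.   67.]
scene teal [356. 178.] 136 med [ 574. -392.   68.] [ 563. -411.   58.] [ 591. -382.   70.]
scene teal [303. 260.] 343 med [480. -60.  66.] [466. -80.  55.] [498. -49.  68.]
scene teal [297. 285.] 401 med [450.   1.  66.] [436. -21.  55.] [467.  12.  67.]
scene red [395. 193.] 52 med [ 472. -379.   65.] [ 465. -391.   58.] [ 482. -374.   67.]
scene red [311. 218.] 48 med [ 531. -156.   85.] [ 525. -163.   79.] [ 538. -150.   87.]
side orange [256. 124.] 150 med [ 651. -202.  270.] [ 642. -632.   -0.] [ 728. -198.  276.]
side orange [318. 160.] 58 med [ 532. -387.   62.] [ 522. -431.   34.] [ 540. -381.   65.]
side teal [298. 157.] 150 med [ 582. -393.   67.] [ 567. -459.   23.] [ 598. -383.   69.]
side teal [344. 260.] 292 med [486. -61.  64.] [469. -83.  50.] [501. -48.  66.]
side teal [363. 285.] 327 med [455.  -1.  64.] [439. -46.   1.] [470.  13.  66.]
side red [343. 113.] 54 med [ 446. -733.    6.] [ 438. -803.   -2.] [ 453. -680.    9.]
side red [340. 162.] 49 med [ 477. -380.   63.] [ 467. -394.   53.] [ 485. -373.   65.]
side red [319. 218.] 37 med [ 533. -155.   83.] [ 527. -167.   75.] [ 535. -149.   85.]
side green [218. 157.] 203 med [ 757. -299.  133.] [ 743. -319.  116.] [ 773. -290.  135.]
```

View pics/s2.png

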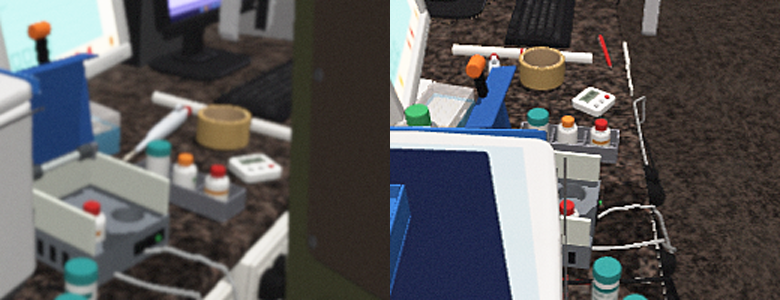

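The two-panel view shows the hood standing open at the stop, with the orange grip at (38,30) in the left panel. It measures (650,-205,269), which matches 100°. The cheeks run the full depth of the bay, and the free well is visible at about (125,212). The tray is undisturbed. Next I move above the vial.

```bash
python3 - <<'E'
from plan import *
show(plan([580,-399,335],tool(np.pi+YB),6))
E
```

```text
[[-0.0, 0.0, -0.004, -0.688, -0.238, 0.582], [-0.0, 0.0, -0.004, -0.687, -0.24, 0.582], [-0.0, 0.0, -0.004, -0.686, -0.243, 0.582], [-0.0, 0.0, -0.004, -0.685, -0.245, 0.582], [-0.0, 0.0, -0.004, -0.685, -0.247, 0.582]]
[[-0.0, 0.0, -0.004, -0.684, -0.249, 0.582]]
```

>>> step_arm --increments '[[[0,0,-0.004,-0.69,-0.24,0.58,-0.3],[0,0,-0.004,-0.69,-0.24,0.58,-0.3],[0,0,-0.004,-0.69,-0.24,0.58,-0.3],[0,0,-0.004,-0.685,-0.245,0.58,-0.3],[0,0,-0.004,-0.685,-0.245,0.58,-0.3]]]'

```text
clock: 6.25
eef_pos: [557.1, -382.7, 358.2]
eef_rot: [-3.141, 0.001, 2.998]
wrist_force: [0.5, 0.3, -0.4]
finger_gap: 61.3
finger_force: 0.0
```

>>> step_arm --increments '[[[0,0,-0.004,-0.685,-0.25,0.58,-0.3],[0,0,0,0,0,0,-0.3],[0,0,0,0,0,0,-0.3]]]'

```text
clock: 6.55
eef_pos: [581.9, -396.4, 335.0]
eef_rot: [3.141, -0.001, 3.001]
wrist_force: [-0.1, 0.4, 0.1]
finger_gap: 61.0
finger_force: 0.0
```

```bash
python3 - <<'E'
from plan import *
from cell import optics
from h import *
s=manip.read_state(); print(s["clock"],s["eef_pos"].round(1),s["eef_rot"].round(3),s["finger_gap"])
c=optics.camera("wrist"); cv2.imwrite("pics/w3.png",c["frame"][:,:,::-1])
for col in ["teal","orange"]:
  for ce,a,P,uv in blobs(c,col,100):
    zt=np.percentile(P[:,2],95); T=P[P[:,2]>zt-3]
    print(col,ce.round(),a,zt.round(1),cv2.minEnclosingCircle(T[:,:2].astype(np.float32)),np.percentile(T,[2,98],0).round(1).tolist())
E
```

```text
6.55 [ 581.9 -396.4  335. ] [ 3.141e+00 -1.000e-03  3.001e+00] 60.99031096089146
teal [314. 211.] 1358 70.5 ((580.6992797851562, -402.0333557128906), 17.899499893188477) [[565.0, -417.7, 67.9], [596.2, -386.3, 70.8]]
```

View pics/w3.png

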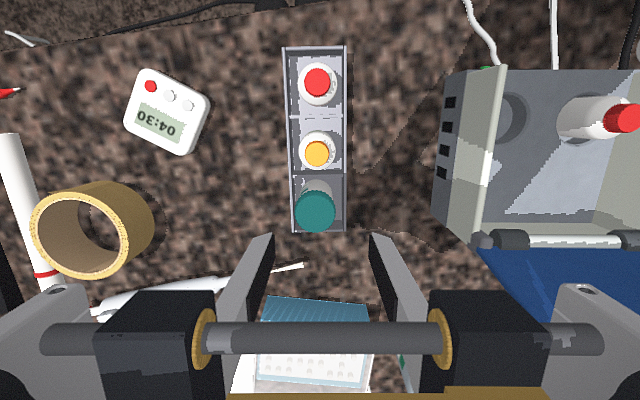

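The wrist view shows the teal cap at (315,211) in the last compartment, with the orange and red bottles ahead of it at (317,153) and (317,83). The free well is at (505,118). The vial measures (580.7,-402), top z 70.

>>> step_arm --increments '[[[0,0,0,0.01,-0.14,0,-0.3],[0,0,0,0,0,0.49,-0.3],[0,0,0,0,0,0.49,-0.3],[0,0,0,0,0,0.49,-0.3],[0,0,0,0,0,0.49,-0.3]]]' --newtons 15

```text
clock: 7.1
eef_pos: [579.9, -402.8, 258.0]
eef_rot: [-3.14, 0.002, 3.0]
wrist_force: [0.5, -0.8, -0.2]
finger_gap: 61.2
finger_force: 0.0
```

>>> step_arm --increments '[[[0,0,0,0,0,0,0],[0,0,0,0,0,0,0.6],[0,0,0,0,0,0,1],[0,0,0,0,0,0,1],[0,0,0,0,0,0,1]]]'

```text
clock: 7.6
eef_pos: [580.5, -402.7, 257.5]
eef_rot: [-3.141, 0.001, 3.0]
wrist_force: [0.3, 0.2, 1.3]
finger_gap: 24.7
finger_force: 0.0
```

```bash
python3 - <<'E'
from plan import *
from cell import optics
from h import *
s=manip.read_state(); print(s["clock"],s["eef_pos"].round(1),s["finger_gap"],s["finger_force"])
ims=[]
c=optics.camera("wrist"); ims.append(c["frame"][100:400,170:470,::-1])
for n,(u,v) in dict(scene=(356,178),side=(298,157)).items():
    c=optics.camera(n); ims.append(cv2.resize(c["frame"][v-60:v+60,u-50:u+50,::-1],(250,300)))
    for ce,a,P,_ in blobs(c,"teal",30): print(n,ce.round(),a,np.median(P,0).round())
cv2.imwrite("pics/w4.png",np.hstack(ims))
E
```

```text
7.6 [ 580.5 -402.7  257.5] 24.72266880654065 0.0
scene [359. 179.] 47 [ 567. -395.   66.]
scene [303. 260.] 345 [480. -60.  66.]
scene [296. 285.] 402 [450.   1.  66.]
side [299. 160.] 62 [ 580. -389.   61.]
side [344. 260.] 294 [486. -61.  64.]
side [363. 285.] 332 [455.  -2.  64.]
```

View pics/w4.png

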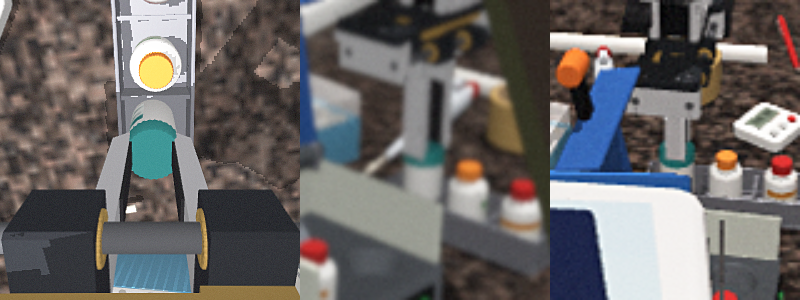

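>>> step_arm --increments '[[[0,0,0,0,0,0,1],[0,0,0,0,0,0,1]]]'

```text
clock: 7.95
eef_pos: [580.5, -402.6, 256.6]
eef_rot: [3.142, -0.0, 3.0]
wrist_force: [0.2, -0.1, -0.0]
finger_gap: 0.5
finger_force: 0.0
```

```bash
python3 - <<'E'
from plan import *
from cell import optics
from h import *
s=manip.read_state(); print(s)
c=optics.camera("wrist"); cv2.imwrite("pics/w5.png",c["frame"][:,:,::-1])
T=np.linalg.inv(c["cam_to_world"]); R=Ro.from_euler('xyz',s["eef_rot"])
for q in [[0,0,199],[0,12,199],[0,-12,199],[0,0,180]]:
    p=s["eef_pos"]+R.apply(q); 
    print(q,p.round(1),cv2.projectPoints(p.reshape(1,3),cv2.Rodrigues(T[:3,:3])[0],T[:3,3],c["mtx"],c["distortion"])[0].ravel().round())
for ce,a,P,uv in blobs(c,"teal",100):
    zt=np.percentile(P[:,2],95); t=P[P[:,2]>zt-3]; print(ce,a,zt,cv2.minEnclosingCircle(t[:,:2].astype(np.float32)),np.percentile(P,[2,98],0).round(1).tolist())
E
```

```text
{'clock': 7.95, 'joints': array([-6.58253524e-01,  7.84926395e-01,  1.13939646e+00,  1.96419234e-06,
        1.21736173e+00, -2.08782399e+00]), 'qd': array([ 0.00029612, -0.00016644, -0.00158684,  0.00043725, -0.0015924 ,
        0.0004011 ]), 'effort': array([-9.81204794e-04, -7.65942478e+01, -3.37949467e+01, -4.76576050e-02,
        5.89395803e-02,  6.74386661e-05]), 'eef_pos': array([ 580.46175204, -402.60992927,  256.56226818]), 'eef_rot': array([ 3.14154561e+00, -7.90116195e-05,  3.00036612e+00]), 'wrist_force': array([ 0.18486041, -0.06782215, -0.03292336]), 'moment': array([ 0.05183967, -0.15732681,  0.01310159]), 'finger_force': 0.0, 'finger_gap': 0.5354712363161248}
[0, 0, 199] [ 580.4 -402.6   57.6] [321. 246.]
[0, 12, 199] [ 582.1 -390.7   57.6] [340. 246.]
[0, -12, 199] [ 578.8 -414.5   57.6] [303. 246.]
[0, 0, 180] [ 580.4 -402.6   76.6] [321. 260.]
[322.91374408 237.96492891] 1055 84.67118123629128 ((577.641845703125, -402.0327453613281), 6.517406463623047) [[563.2, -418.6, 56.9], [585.4, -385.0, 90.5]]
```

```bash
python3 - <<'E'
from cell import optics
from h import *
ims=[cv2.imread("pics/w5.png")[150:400,220:420]]
ims=[cv2.resize(ims[0],(320,400))]
for n,(u,v) in dict(scene=(356,178),side=(298,157)).items():
    c=optics.camera(n); ims.append(cv2.resize(c["frame"][v-35:v+25,u-20:u+16,::-1],(240,400),interpolation=cv2.INTER_CUBIC))
cv2.imwrite("pics/w6.png",np.hstack(ims))
E
```

```text
(no output)
```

View pics/w6.png

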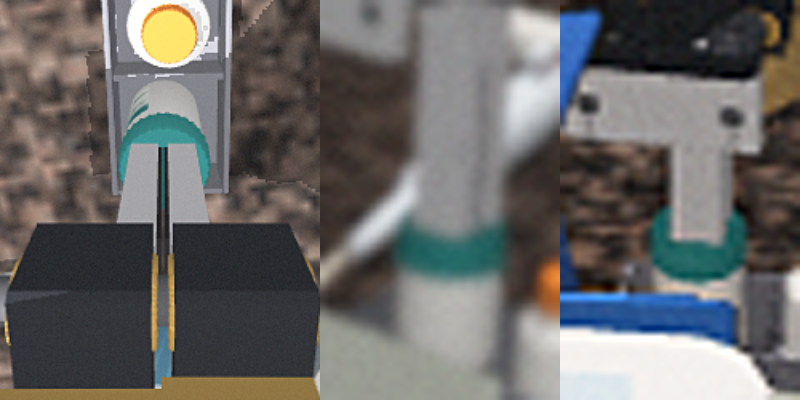

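The fingers closed with their tips at the top of the cap, and the vial is still upright and undisturbed. The tips seem not to reach as low as I assumed, so I check their height in the depth data.

```bash
python3 - <<'E'
from cell import optics
from h import *
for n in ["scene","side","wrist"]:
    c=optics.camera(n); v,u=np.where(c["range_z"]>0); P=world(c,np.c_[u,v],c["range_z"][v,u])
    hsv=cv2.cvtColor(c["frame"],cv2.COLOR_RGB2HSV)[v,u]
    m=(abs(P[:,0]-580.5)<9)&(abs(P[:,1]+402.5)<17)&(P[:,2]>50)&(P[:,2]<110)
    g=m&(hsv[:,1]<60); t=m&(hsv[:,1]>110)&(hsv[:,0]>80)&(hsv[:,0]<98)
    print(n,g.sum(),np.percentile(P[g,2],[0,5,25]).round(1) if g.any() else 0, t.sum(),np.percentile(P[t,2],[5,50,95]).round(1) if t.any() else 0)
    if n=="side": 
        i=np.where(g)[0]; i=i[np.argsort(P[i,2])][:15]; print(P[i].round(0).tolist())
E
```

```text
scene 128 [50.1 69.2 77.6] 12 [57.8 62.1 66.5]
side 104 [50.2 70.1 78.4] 4 [63.1 64.4 67.3]
[[572.0, -387.0, 50.0], [577.0, -389.0, 67.0], [575.0, -388.0, 68.0], [580.0, -391.0, 69.0], [585.0, -390.0, 70.0], [582.0, -389.0, 70.0], [587.0, -389.0, 70.0], [577.0, -388.0, 71.0], [582.0, -392.0, 71.0], [572.0, -387.0, 71.0], [575.0, -386.0, 72.0], [585.0, -390.0, 72.0], [587.0, -388.0, 73.0], [580.0, -388.0, 74.0], [572.0, -388.0, 74.0]]
wrist 344 [50.7 71.8 82.8] 290 [ 62.4  69.5 100.5]
```

Grey finger surface is visible only down to z≈70, so the tips reach about 187 mm, not 199. I open, go 16 mm lower and close again.

>>> step_arm --increments '[[[0,0,0,0,0,0,-0.3],[0,0,0,0,0,0,-0.3],[0,0,0,0,0,0,-0.3],[0,0,0,0,0,0,-0.3],[0,0,0,0,0,0,-0.3]]]'

```text
clock: 8.75
eef_pos: [580.4, -402.6, 256.6]
eef_rot: [3.142, -0.0, 3.0]
wrist_force: [0.4, 0.7, 0.6]
finger_gap: 37.0
finger_force: 0.0
```

>>> step_arm --increments '[[[0,0,0,0,0,0,-0.3],[0,0,0,0,0,0.2,-0.3],[0,0,0,0,0,0.2,-0.3],[0,0,0,0,0,0,-0.3]]]'

```text
clock: 9.15
eef_pos: [580.2, -402.4, 238.6]
eef_rot: [3.14, -0.002, 3.0]
wrist_force: [0.5, 0.1, -0.1]
finger_gap: 61.3
finger_force: 0.0
```

>>> step_arm --increments '[[[0,0,0,0,0,0,0],[0,0,0,0,0,0,0.3],[0,0,0,0,0,0,0.3],[0,0,0,0,0,0,0.3],[0,0,0,0,0,0,0.3]]]'

```text
clock: 9.65
eef_pos: [580.5, -402.6, 240.8]
eef_rot: [-3.141, 0.0, 3.0]
wrist_force: [-0.3, 0.7, 0.5]
finger_gap: 33.6
finger_force: 15.0
```

>>> step_arm --increments '[[[0,0,0,0,0,0,1],[0,0,0,0,0,-0.4,1],[0,0,0,0,0,-0.8,1],[0,0,0,0,0,-0.8,1],[0,0,0,0,0,-0.8,1]]]'

```text
clock: 10.15
eef_pos: [580.3, -402.5, 355.2]
eef_rot: [-3.141, 0.001, 3.0]
wrist_force: [0.5, -0.8, -0.2]
finger_gap: 33.8
finger_force: 15.0
```

>>> step_arm --increments '[[[0,0,0,0,0,-0.3,1],[0,0,0,0,0,0,1]]]'

```text
clock: 10.35
eef_pos: [580.4, -402.6, 366.8]
eef_rot: [-3.14, 0.003, 3.0]
wrist_force: [-0.3, -0.3, -0.3]
finger_gap: 33.9
finger_force: 15.0
```

```bash
python3 - <<'E'
from plan import *
from cell import optics
from h import *
import pickle
s=manip.read_state(); print(s["clock"],s["eef_pos"].round(1),s["finger_gap"],s["finger_force"])
cams=dict(w2=pickle.load(open("w2.pkl","rb")),w=optics.camera("wrist"),scene=optics.camera("scene"),side=optics.camera("side"))
cv2.imwrite("pics/w7.png",cams["w"]["frame"][:,:,::-1])
for n,c in cams.items():
    v,u=np.where(c["range_z"]>0); P=world(c,np.c_[u,v],c["range_z"][v,u])
    B=np.c_[(P-H)@bx+60,(P-H)@by,P[:,2]]   # bay frame
    for nm,lo in [("-y cheek top",(-75,-60)),("+y cheek top",(60,75))]:
        m=(abs(B[:,0]+20)<50)&(B[:,1]>lo[0]-5)&(B[:,1]<lo[1]+5)&(B[:,2]>91)&(B[:,2]<98)
        if m.sum()>10: print(n,nm,m.sum(),np.percentile(B[m,1],[3,50,97]).round(1),B[m,2].mean().round(1), "slope",np.polyfit(B[m,0],B[m,1],1)[0].round(3))
    m=(abs(B[:,0]+30)<30)&(abs(B[:,1]+34)<30)&(B[:,2]>15)&(B[:,2]<40)
    if m.sum()>20:
        r=cv2.minEnclosingCircle(B[m,:2].astype(np.float32)); print(n,"well",m.sum(),r,np.percentile(B[m,2],[10,50,90]).round(1),np.percentile(B[m],[1,99],0).round(1).tolist())
    for ce,a,Q,_ in blobs(c,"teal",30):
        if np.median(Q[:,1])<-200: print(n,"teal",a,np.median(Q,0).round(),np.percentile(Q,[3,97],0).round().tolist())
E
```

```text
10.35 [ 580.4 -402.6  366.8] 33.91110256291163 14.992935955524445
w2 -y cheek top 120 [-71.3 -69.2 -66.5] 93.9 slope -0.006
w2 +y cheek top 384 [63.7 66.7 70.3] 93.6 slope 0.007
w2 well 454 ((-28.106901168823242, -32.17564010620117), 19.65694808959961) [22.4 23.6 32.4] [[-42.1, -49.2, 21.5], [-9.5, -13.3, 39.1]]
w2 teal 502 [ 577. -401.   69.] [[563.0, -417.0, 58.0], [595.0, -385.0, 71.0]]
w -y cheek top 1005 [-71.8 -69.5 -65.9] 93.7 slope -0.007
w +y cheek top 345 [63.3 65.2 69.2] 93.3 slope 0.034
w well 907 ((-29.206329345703125, -32.05598068237305), 21.193613052368164) [22.7 24.3 36.8] [[-49.7, -30.7, 21.6], [-8.7, -13.1, 39.7]]
w teal 33 [ 566. -411.  167.] [[565.0, -415.0, 164.0], [570.0, -408.0, 170.0]]
w teal 3205 [ 578. -403.  195.] [[564.0, -418.0, 184.0], [596.0, -387.0, 197.0]]
scene -y cheek top 111 [-69.9 -65.8 -62.7] 93.2 slope 0.002
scene +y cheek top 138 [65.6 70.  72. ] 93.5 slope -0.005
scene well 141 ((-26.849212646484375, -37.82523727416992), 20.368793487548828) [24.7 32.3 38.8] [[-39.1, -56.6, 22.5], [-7.5, -27.2, 39.9]]
scene teal 70 [ 569. -396.  191.] [[562.0, -419.0, 182.0], [583.0, -386.0, 193.0]]
side -y cheek top 45 [-68.7 -66.  -62.2] 92.2 slope -0.01
side +y cheek top 41 [66.5 70.  73.9] 92.1 slope 0.005
side well 141 ((-30.183927536010742, -39.92008590698242), 20.56340217590332) [20.8 25.5 37.8] [[-48.7, -55.8, 19.7], [-10.3, -36.6, 39.6]]
side teal 37 [ 570. -393.  188.] [[565.0, -412.0, 178.0], [572.0, -385.0, 191.0]]
```

View pics/w7.png

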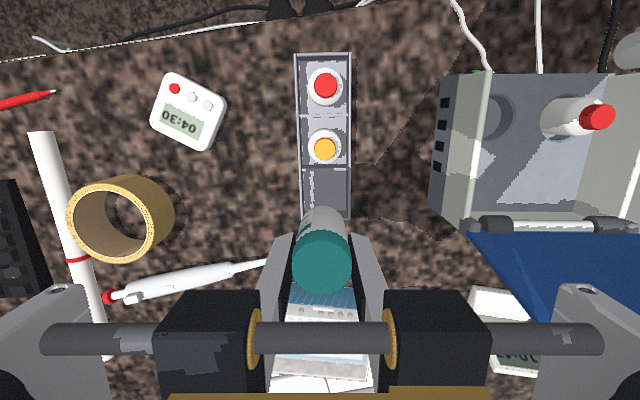

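The wrist view shows the vial held with its cap at (322,262), its compartment empty, and the other bottles in place. The well at (497,118) agrees with the bay model to about 2 mm. Now I carry the vial over to it.

>>> step_arm --increments '[[[0,0,0,0.66,-0.094,0,1],[0,0,0,0.66,-0.094,0,1],[0,0,0,0.123,0.86,0,1],[0,0,0,0.123,0.86,0,1],[0,0,0,0.123,0.86,0,1]]]'

```text
clock: 11.0
eef_pos: [526.5, -297.3, 362.8]
eef_rot: [3.14, -0.002, 3.0]
wrist_force: [1.1, 0.5, -0.7]
finger_gap: 33.9
finger_force: 15.0
```

>>> step_arm --increments '[[[0,0,0,0.123,0.86,0,1],[0,0,0,0.123,0.86,0,1],[0,0,0,0,0,0,1],[0,0,0,0,0,0,1]]]'

```text
clock: 11.4
eef_pos: [527.0, -228.5, 363.6]
eef_rot: [3.141, -0.002, 3.002]
wrist_force: [0.3, 0.7, -0.5]
finger_gap: 33.9
finger_force: 15.0
```

```bash
python3 - <<'E'
from plan import *
from cell import optics
from h import *
s=manip.read_state(); print(s["clock"],s["eef_pos"].round(2),s["eef_rot"].round(4),s["finger_gap"])
c=optics.camera("wrist")
v,u=np.where(c["range_z"]>0); P=world(c,np.c_[u,v],c["range_z"][v,u])
B=np.c_[(P-H)@bx+60,(P-H)@by,P[:,2]]
t=(s["eef_pos"]-H); print("tool in bay",(t@bx+60).round(1),(t@by).round(1))
for lo in (-80,55):
    m=(abs(B[:,0]+20)<50)&(B[:,1]>lo)&(B[:,1]<lo+25)&(B[:,2]>90)&(B[:,2]<98)
    if m.sum()>10: print(lo,m.sum(),np.percentile(B[m,1],[3,50,97]).round(1))
m=(abs(B[:,0]+30)<30)&(abs(B[:,1]+34)<30)&(B[:,2]>15)&(B[:,2]<40); print("well",m.sum(),np.percentile(B[m],[1,99],0).round(1).tolist() if m.any() else "")
cv2.imwrite("pics/w8.png",c["frame"][:,:,::-1])
E
```

```text
11.4 [ 527.03 -228.53  363.58] [ 3.1412e+00 -1.6000e-03  3.0015e+00] 33.889439862521705
tool in bay -29.3 -33.2
-80 467 [-71.  -67.9 -65.2]
55 787 [64.3 66.4 69.8]
well 986 [[-45.4, -54.5, 21.8], [-13.0, -14.0, 38.3]]
```

View pics/w8.png

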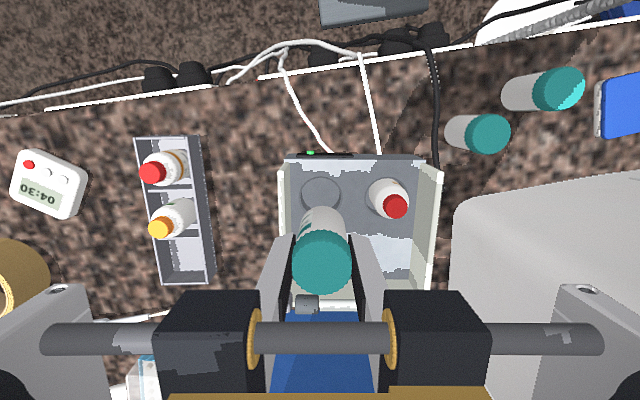

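The wrist view shows the vial (322,262) over the bay, lined up with the free well (320,190), and the hood open behind it. Cheeks and well agree with the model to about 1 mm, so I lower it.

>>> step_arm --increments '[[[0,0,0,0,0,0.5,1],[0,0,0,0,0,0.5,1],[0,0,0,0,0,0.5,1],[0,0,0,0,0,0.3,1],[0,0,0,0,0,0.1,1]]]'

```text
clock: 11.95
eef_pos: [526.7, -229.6, 287.0]
eef_rot: [3.141, -0.002, 2.999]
wrist_force: [0.0, 0.9, -0.0]
finger_gap: 33.5
finger_force: 15.0
```

>>> step_arm --increments '[[[0,0,0,0,0,0.1,1],[0,0,0,0,0,0.1,1],[0,0,0,0,0,0.1,1],[0,0,0,0,0,0,1]]]'

```text
clock: 12.35
eef_pos: [526.9, -228.9, 276.4]
eef_rot: [3.141, -0.0, 3.0]
wrist_force: [1.2, -0.3, -0.4]
finger_gap: 34.1
finger_force: 15.0
```

>>> step_arm --increments '[[[0,0,0,0,0,0.1,1],[0,0,0,0,0,0.1,1],[0,0,0,0,0,0.08,1],[0,0,0,0,0,0,1]]]'

```text
clock: 12.75
eef_pos: [526.9, -228.8, 264.8]
eef_rot: [3.141, -0.001, 3.0]
wrist_force: [-0.2, -0.8, -0.9]
finger_gap: 33.7
finger_force: 15.0
```

>>> step_arm --increments '[[[0,0,0,0,0,0,0.2],[0,0,0,0,0,0,0.15],[0,0,0,0,0,0,0.15],[0,0,0,0,0,0,0.15]]]'

```text
clock: 13.15
eef_pos: [527.0, -228.7, 265.6]
eef_rot: [3.141, 0.0, 3.0]
wrist_force: [0.3, 3.7, 0.8]
finger_gap: 39.8
finger_force: 2.0
```

>>> step_arm --increments '[[[0,0,0,0,0,-0.2,0.15],[0,0,0,0,0,-0.4,0.15],[0,0,0,0,0,-0.6,0.15],[0,0,0,0,0,-0.6,0.15],[0,0,0,0,0,-0.6,0.15]]]'

```text
clock: 13.65
eef_pos: [526.8, -229.0, 363.1]
eef_rot: [-3.141, 0.001, 3.0]
wrist_force: [-0.5, -0.3, -1.1]
finger_gap: 39.7
finger_force: 0.0
```

```bash
python3 - <<'E'
from plan import *
from cell import optics
from h import *
s=manip.read_state(); print(s["clock"],s["eef_pos"].round(1),s["finger_gap"])
for n in ["wrist","scene","side"]:
  c=optics.camera(n)
  for col in ["teal","orange","red"]:
   for ce,a,P,uv in blobs(c,col,20):
    if np.median(P[:,2])<20: continue
    zt=np.percentile(P[:,2],95); t=P[P[:,2]>zt-3.5]; print(n,col,ce.round(),a,zt.round(1),np.round(cv2.minEnclosingCircle(t[:,:2].astype(np.float32))[0],1),np.percentile(t,[2,98],0).round().tolist())
w=H-90*bx-34*by; print("well",w.round(1),"grip100",grip(100).round(1))
R=tool(np.pi+YB)
E
```

```text
13.65 [ 526.8 -229.   363.1] 39.73214333611858
wrist teal [560.  88.] 1851 67.5 [453.6  -7.3] [[438.0, -23.0, 64.0], [469.0, 8.0, 68.0]]
wrist teal [489. 133.] 1479 67.6 [483.9 -68.3] [[468.0, -84.0, 65.0], [500.0, -53.0, 68.0]]
wrist teal [322. 208.] 1269 90.5 [ 526.5 -228.1] [[511.0, -244.0, 88.0], [542.0, -212.0, 91.0]]
wrist orange [180. 161.] 33 36.1 [ 471.3 -371.8] [[462.0, -374.0, 33.0], [480.0, -368.0, 36.0]]
wrist orange [167. 223.] 142 65.1 [ 529.6 -390.3] [[520.0, -393.0, 62.0], [538.0, -383.0, 66.0]]
wrist red [156. 170.] 174 66.4 [ 475.1 -383.9] [[466.0, -392.0, 63.0], [485.0, -375.0, 67.0]]
wrist red [396. 206.] 373 86.5 [ 534.4 -161.2] [[525.0, -170.0, 84.0], [543.0, -153.0, 87.0]]
scene teal [334. 205.] 180 90.6 [ 523.9 -222.7] [[510.0, -236.0, 87.0], [538.0, -209.0, 91.0]]
scene teal [303. 261.] 323 67.5 [482.2 -64.5] [[467.0, -79.0, 64.0], [498.0, -49.0, 68.0]]
scene teal [296. 285.] 397 67.3 [453.7  -4.9] [[436.0, -18.0, 64.0], [469.0, 11.0, 68.0]]
scene orange [276. 100.] 102 274.9 [ 645.2 -209.3] [[641.0, -219.0, 272.0], [652.0, -198.0, 276.0]]
scene orange [373.
[... 446 characters left out ...]
.0]]
side teal [344. 260.] 288 66.0 [485.1 -65.2] [[469.0, -82.0, 63.0], [500.0, -49.0, 67.0]]
side teal [343. 273.] 27 40.7 [483.  -53.1] [[472.0, -54.0, 38.0], [494.0, -47.0, 41.0]]
side teal [363. 286.] 326 65.5 [453.3  -4.2] [[440.0, -21.0, 62.0], [470.0, 12.0, 66.0]]
side teal [360. 299.] 24 39.4 [457.3   5.3] [[446.0, 3.0, 36.0], [469.0, 13.0, 39.0]]
side orange [257. 124.] 147 275.6 [ 651.3 -211.4] [[644.0, -221.0, 272.0], [659.0, -199.0, 276.0]]
side red [340. 162.] 48 64.5 [ 475.2 -383.3] [[467.0, -393.0, 61.0], [485.0, -374.0, 65.0]]
side red [319. 219.] 33 84.9 [ 533.9 -157.7] [[528.0, -166.0, 82.0], [535.0, -149.0, 85.0]]
well [ 526.2 -229.2  100. ] grip100 [ 649.4 -212.8  267.4]
```

The vial is seated: its cap top reads z 90.5, and the look-alikes carry the same +1.5 mm bias, so it stands at 89 as expected. It is centred at (526.5,-228.1), and the other bottles haven't moved. Next is the grip at the hood's stop.

>>> step_arm --increments '[[[0,0,0,0,0,-0.9,-0.1],[0,0,0,0,0,-0.95,-0.1],[0,0,0,0,0,-0.95,-0.1],[0,0,0,0,0,-0.95,-0.1],[0,0,0,0,0,0,-0.1]]]' --newtons 30

```text
clock: 14.3
eef_pos: [526.6, -228.8, 515.7]
eef_rot: [-3.139, 0.006, 3.0]
wrist_force: [0.4, -0.2, -0.9]
finger_gap: 51.7
finger_force: 0.0
```

>>> step_arm --increments '[[[0,0,0,-0.745,0.215,0,-0.1],[0,0,0,-0.745,0.215,0,-0.1],[0,0,0,-0.745,0.215,0,-0.1],[0,0,0,-0.745,0.215,0,-0.1],[0,0,0,0,0,0,-0.1]]]'

```text
clock: 14.8
eef_pos: [652.7, -211.1, 507.0]
eef_rot: [3.14, -0.005, 3.002]
wrist_force: [-0.7, -0.5, -1.0]
finger_gap: 51.4
finger_force: 0.0
```

```bash
python3 - <<'E'
from plan import *
from cell import optics
from h import *
s=manip.read_state(); print(s["clock"],s["eef_pos"].round(1),s["eef_rot"].round(3),s["joints"].round(2),s["finger_gap"])
c=optics.camera("wrist")
for ce,a,P,uv in blobs(c,"orange",100): print(ce.round(),a,np.percentile(P,[2,50,98],0).round().tolist(),cv2.minAreaRect(P[:,:2].astype(np.float32)))
show(plan(gp2tcp(grip(100),tool(np.pi+YB))+[0,.5,0],tool(np.pi+YB),4))
E
```

```text
14.8 [ 652.7 -211.1  507. ] [ 3.14  -0.005  3.002] [-0.37  0.59  0.88  0.    1.68 -1.8 ] 51.42760518631716
[174. 105.] 187 [[522.0, -401.0, 63.0], [531.0, -392.0, 66.0], [540.0, -384.0, 67.0]] ((530.796142578125, -392.8614807128906), (19.71965217590332, 17.911556243896484), 82.23070526123047)
[317. 224.] 826 [[640.0, -225.0, 267.0], [647.0, -213.0, 276.0], [658.0, -201.0, 278.0]] ((649.9490966796875, -213.35777282714844), (25.580286026000977, 18.162473678588867), 82.7891845703125)
[[0.0, -0.001, 0.001, 0.01, -0.007, 0.378], [0.0, -0.001, 0.001, 0.01, -0.007, 0.378], [0.0, -0.001, 0.001, 0.01, -0.007, 0.378], [0.0, -0.001, 0.001, 0.011, -0.007, 0.378]]
```

>>> step_arm --increments '[[[0,0,0,0.014,-0.011,0.38,-0.1],[0,0,0,0.014,-0.011,0.38,-0.1],[0,0,0,0.014,-0.011,0.38,-0.1],[0,0,0,0.014,-0.011,0.38,-0.1],[0,0,0,0,0,0,0.1]]]'

```text
clock: 15.35
eef_pos: [646.6, -213.5, 448.1]
eef_rot: [3.141, -0.004, 3.0]
wrist_force: [-0.2, 0.0, 0.2]
finger_gap: 46.9
finger_force: 0.0
```

>>> step_arm --increments '[[[0,0,0,0,0,0,1],[0,0,0,0,0,0,1],[0,0,0,0,0,0,1],[0,0,0,0,0,0,1],[0,0,0,0,0,0,1]]]'

```text
clock: 15.85
eef_pos: [647.3, -213.0, 451.6]
eef_rot: [-3.141, 0.002, 3.0]
wrist_force: [-0.6, 0.4, 6.4]
finger_gap: 25.8
finger_force: 30.0
```

```bash
python3 - <<'E'
from plan import *
R=tool(np.pi+YB)
for k in range(0,11):
    show(plan(gp2tcp(grip(95-5*k),R),R,1,gp2tcp(grip(100-5*k),R),R))
print([ (a,gp2tcp(grip(a),R).round(1)) for a in (100,75,45)])
E
```

```text
[[0.0, 0.0, 0.0, 0.368, -0.0, -0.048]]
[[0.0, 0.0, 0.0, 0.37, -0.0, -0.016]]
[[0.0, 0.0, 0.0, 0.37, -0.0, 0.016]]
[[0.0, 0.0, 0.0, 0.368, -0.0, 0.048]]
[[0.0, 0.0, 0.0, 0.362, 0.0, 0.08]]
[[0.0, 0.0, 0.0, 0.354, -0.0, 0.111]]
[[0.0, 0.0, 0.0, 0.343, -0.0, 0.142]]
[[0.0, 0.0, 0.0, 0.329, 0.0, 0.171]]
[[0.0, 0.0, 0.0, 0.313, -0.0, 0.199]]
[[0.0, 0.0, 0.0, 0.294, 0.0, 0.226]]
[[0.0, 0.0, 0.0, 0.273, -0.0, 0.25]]
[(100, array([ 649.4, -212.8,  447.4])), (75, array([ 576.7, -202.2,  444.2])), (45, array([ 501.3, -191.2,  400.2]))]
```

>>> step_arm --increments '[[[0,0,0,0.19,0,-0.03,1],[0,0,0,0.18,0,-0.02,1],[0,0,0,0.37,0,-0.016,1],[0,0,0,0.37,0,0.016,1],[0,0,0,0.37,0,0.048,1]]]'

```text
clock: 16.35
eef_pos: [588.4, -204.4, 451.1]
eef_rot: [3.142, 0.002, 3.001]
wrist_force: [5.4, 0.1, 0.0]
finger_gap: 25.7
finger_force: 30.0
```

>>> step_arm --increments '[[[0,0,0,0.36,0,0.08,1],[0,0,0,0.355,0,0.11,1],[0,0,0,0.34,0,0.14,1],[0,0,0,0,0,0,1]]]'

```text
clock: 16.75
eef_pos: [546.1, -198.3, 438.0]
eef_rot: [3.141, 0.001, 3.0]
wrist_force: [0.7, 3.6, 4.6]
finger_gap: 25.5
finger_force: 30.0
```

>>> step_arm --increments '[[[0,0,0,0.33,0,0.17,1],[0,0,0,0.31,0,0.2,1],[0,0,0,0.29,0,0.23,1],[0,0,0,0.24,0,0.24,1],[0,0,0,0,0,0,1]]]'

```text
clock: 17.25
eef_pos: [499.8, -191.6, 403.8]
eef_rot: [3.14, -0.002, 3.0]
wrist_force: [-7.4, 7.7, 8.8]
finger_gap: 25.4
finger_force: 30.0
```

```bash
python3 - <<'E'
from plan import *
from cell import optics
from h import *
s=manip.read_state(); print(s["clock"],s["eef_pos"].round(1),s["wrist_force"].round(1),s["finger_gap"],s["finger_force"])
g=s["eef_pos"]-[0,0,184]-H; print("tool-based angle",np.degrees(np.arctan2(g[2],-g@bx)),np.hypot(g[2],g@bx))
for n in ["scene","side"]:
    c=optics.camera(n)
    for ce,a,P,uv in blobs(c,"orange",15):
        m=np.median(P,0); g=m-H
        if m[2]>100: print(n,a,m.round(),np.degrees(np.arctan2(g[2],-g@bx)).round(1))
    v,u=np.where(c["range_z"]>0); P=world(c,np.c_[u,v],c["range_z"][v,u])
    hsv=cv2.cvtColor(c["frame"],cv2.COLOR_RGB2HSV)[v,u]; B=np.c_[-(P-H)@bx,(P-H)@by,P[:,2]-100]
    m=(hsv[:,0]>104)&(hsv[:,0]<118)&(hsv[:,1]>150)&(B[:,0]>0)&(B[:,0]<130)&(abs(B[:,1])<68)&(B[:,2]>10)&(B[:,2]<130)
    top=m&(np.abs(np.hypot(B[:,0],B[:,2])-65)<50)
    if top.sum()>30:
        k=np.polyfit(B[top,0],B[top,2],1)[0]; print(n,"hood blue slope",top.sum(),np.degrees(np.arctan(k)).round(1))
    for col in ["teal","red"]:
        for ce,a,P,uv in blobs(c,col,15):
            if 20<np.median(P[:,2])<120: print(n,col,a,np.median(P,0).round())
E
```

```text
17.25 [ 499.8 -191.6  403.8] [-7.4  7.7  8.8] 25.43731594497563 30.014833509922028
tool-based angle 44.58697402092913 170.68646810395498
scene 38 [ 498. -197.  229.] 46.2
scene hood blue slope 329 47.7
scene teal 183 [ 521. -217.   88.]
scene teal 329 [479. -59.  66.]
scene teal 392 [450.   1.  66.]
scene red 59 [ 473. -378.   64.]
scene red 54 [ 530. -155.   85.]
side 39 [ 516. -181.  228.] 50.0
side hood blue slope 194 48.0
side teal 25 [ 543. -222.   86.]
side teal 113 [ 524. -215.   86.]
side teal 289 [486. -60.  64.]
side teal 27 [487. -50.  37.]
side teal 327 [455.  -1.  64.]
side teal 25 [458.  10.  37.]
side red 20 [ 471. -376.   58.]
side red 28 [ 532. -155.   83.]
```

Tool geometry gives 44.6° and the rough blue slope gives 48°. I check the slope more robustly before handing in.

```bash
python3 - <<'E'
from plan import *
from cell import optics
from h import *
for n in ["scene","side"]:
    c=optics.camera(n)
    v,u=np.where(c["range_z"]>0); P=world(c,np.c_[u,v],c["range_z"][v,u])
    hsv=cv2.cvtColor(c["frame"],cv2.COLOR_RGB2HSV)[v,u]; B=np.c_[-(P-H)@bx,(P-H)@by,P[:,2]-100]
    m=(((hsv[:,0]>104)&(hsv[:,0]<118)&(hsv[:,1]>150))|(hsv[:,1]<40))&(abs(B[:,1])<70)&(B[:,0]>-20)&(B[:,0]<140)
    for a in range(40,54,2):
        t=np.radians(a); r=B[:,0]*np.cos(t)+B[:,2]*np.sin(t); h=-B[:,0]*np.sin(t)+B[:,2]*np.cos(t)
        k=m&(r>15)&(r<122)&(h>2)&(h<13)
        if k.sum()>30: print(n,a,k.sum(),"med h",np.median(h[k]).round(1),"residual",np.degrees(np.arctan(np.polyfit(r[k],h[k],1)[0])).round(1),"r",np.percentile(r[k],[2,98]).round())
    # lip outer corner: farthest blue from hinge
    k=m&(B[:,2]>60)&(hsv[:,1]>150); print(n,"corner r max",np.percentile(np.hypot(B[k,0],B[k,2]),98).round(1) if k.any() else "")
E
```

```text
scene 40 300 med h 7.8 residual 8.1 r [16. 79.]
scene 42 354 med h 6.8 residual 6.0 r [ 16. 101.]
scene 44 364 med h 5.2 residual 4.1 r [ 16. 109.]
scene 46 352 med h 3.5 residual 2.0 r [ 16. 109.]
scene 48 58 med h 2.1 residual -0.1 r [ 17. 108.]
scene corner r max 132.8
side 44 79 med h 12.0 residual 3.2 r [ 40. 102.]
side 46 341 med h 10.3 residual 1.3 r [ 49. 121.]
side 48 340 med h 6.6 residual -0.7 r [ 49. 121.]
side 50 316 med h 3.1 residual -2.5 r [ 48. 121.]
side 52 49 med h 2.8 residual -1.2 r [40. 90.]
side corner r max 130.7
```

```bash
python3 - <<'E'
from plan import *
from h import *
import pickle
d=pickle.load(open("d0.pkl","rb"))
for n in ["scene","side"]:
    c=d[n]; v,u=np.where(c["range_z"]>0); P=world(c,np.c_[u,v],c["range_z"][v,u])
    hsv=cv2.cvtColor(c["frame"],cv2.COLOR_RGB2HSV)[v,u]; B=np.c_[-(P-H)@bx,(P-H)@by,P[:,2]-100]
    k=(((hsv[:,0]>104)&(hsv[:,0]<118)&(hsv[:,1]>150))|(hsv[:,1]<40))&(abs(B[:,1])<70)&(B[:,0]>15)&(B[:,0]<122)&(B[:,2]>0)&(B[:,2]<13)
    print(n,k.sum(),np.median(B[k,2]),np.degrees(np.arctan(np.polyfit(B[k,0],B[k,2],1)[0])))
E
```

```text
scene 1638 8.015306519568895 -0.2785468942274401
side 962 5.648594770041996 -1.4782531205298377
```

Once corrected for the flat reading when shut, both cameras put the hood near 48°, so the grip has slipped a little in the pads. I ease it down about 3° and re-measure.

>>> step_arm --increments '[[[0,0,0,0.05,0,0.04,1],[0,0,0,0.05,0,0.04,1],[0,0,0,0.05,0,0.04,1],[0,0,0,0,0,0,1],[0,0,0,0,0,0,1]]]'

```text
clock: 17.95
eef_pos: [495.0, -190.9, 399.3]
eef_rot: [3.14, -0.0, 3.001]
wrist_force: [-1.7, 6.5, 4.5]
finger_gap: 25.6
finger_force: 30.0
```

```bash
python3 - <<'E'
from plan import *
from cell import optics
from h import *
s=manip.read_state(); print(s["clock"],s["eef_pos"].round(1),s["wrist_force"].round(1),s["finger_gap"],s["finger_force"],abs(s["qd"]).max())
R=Ro.from_euler('xyz',s["eef_rot"])
for off in (180,184):
    g=s["eef_pos"]+R.apply([0,0,off])-H; print("tool angle",np.degrees(np.arctan2(g[2],-g@bx)).round(1),np.hypot(g[2],g@bx).round(1))
ims=[]
for n,(u0,v0) in dict(scene=(320,150),side=(310,165)).items():
    c=optics.camera(n); ims.append(cv2.resize(c["frame"][v0-75:v0+75,u0-75:u0+75,::-1],(390,390),interpolation=cv2.INTER_CUBIC))
    v,u=np.where(c["range_z"]>0); P=world(c,np.c_[u,v],c["range_z"][v,u])
    hsv=cv2.cvtColor(c["frame"],cv2.COLOR_RGB2HSV)[v,u]; B=np.c_[-(P-H)@bx,(P-H)@by,P[:,2]-100]
    m=(((hsv[:,0]>104)&(hsv[:,0]<118)&(hsv[:,1]>150))|(hsv[:,1]<40))&(abs(B[:,1])<70)&(B[:,0]>-20)&(B[:,0]<140)
    for a in (42,44,46,48):
        t=np.radians(a); r=B[:,0]*np.cos(t)+B[:,2]*np.sin(t); h=-B[:,0]*np.sin(t)+B[:,2]*np.cos(t)
        k=m&(r>15)&(r<122)&(h>-2)&(h<14)
        if k.sum()>30: print(n,a,k.sum(),np.median(h[k]).round(1),np.degrees(np.arctan(np.polyfit(r[k],h[k],1)[0])).round(1))
cv2.imwrite("pics/end.png",np.hstack(ims))
E
```

```text
17.95 [ 495.  -190.9  399.3] [-1.7  6.5  4.5] 25.61641877514913 30.004601776599884 0.002636966355430398
tool angle 43.3 173.9
tool angle 42.3 171.2
scene 42 280 4.9 3.5
scene 44 280 3.1 1.5
scene 46 280 1.3 -0.5
scene 48 240 -0.3 -2.3
side 42 360 12.8 2.7
side 44 388 9.3 0.8
side 46 386 5.7 -1.2
side 48 386 2.0 -3.2
```

View pics/end.png

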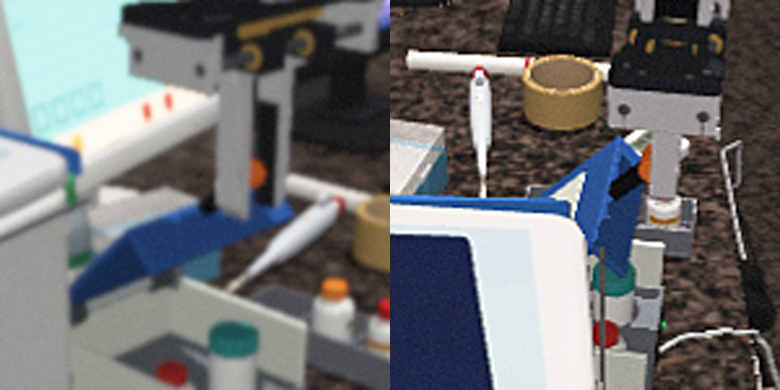

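The view shows the hood held at about 45° with the grip between the pads (left panel at (258,172)) and the vial standing in its well at (232,350). Both cameras read 45–46°, the tool geometry reads 43°, and the arm is still, so I hand the job in.

```bash
python3 -c "
from cell import workorder
print(workorder.sign_off())"
```

```text
the job is handed in; nothing more can be done
None
```

The job is handed in at about 18 s: the teal vial stands fully down in the free well, the other bottles are where they stood, and the arm is still holding the hood by its orange grip at about 45° (cameras read 45–46°, the arm's position 43°).

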